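Blank off a hose test clamp and pin it shut

ROBOT

A 7-joint arm with a two-finger parallel gripper is mounted at the origin on the work surface. World frame = base frame: x ahead of the robot, y to its left, z up, the work surface at z = 0. Lengths are in m, angles in rad, forces in N, time in s.
With the tool pointing down it reaches from about 0.425 to 0.875 m from the base axis. Payload 4.7 kg.
Tool frame: the origin (TCP) lies midway between the tips of the shut fingers; the grasp point (between the pads) lies 19 mm behind it; z points along the fingers, y is the line along which they close (so a half turn about z gives the same grasp; the last joint's range is limited). The gripper opens to 87 mm and grips with 3 to 60 N. Pads are 19 mm wide; open, the fingers measure 117 mm over their backs; the gripper's body (75 mm by 190 mm) begins 51 mm behind the grasp point.
Start: joints at [1.203, 0.321, -0.07, 1.45, 0.023, 1.371, -0.057], TCP at [0.242, -0.603, 0.223] pointing down, gripper open.
Joint ranges: [-2.86, 2.86], [-0.3, 2.09], [-1.38, 1.24], [0.06, 2.45], [-1.56, 4.7], [0.09, 2.05], [-2.69, 2.69]. Speed limits (rad/s): [2.57, 2.57, 3.14, 3.14, 3.14, 3.14, 3.14].

INTERFACE

Orientations are given as a rotation vector (axis times angle).
In Python, from bench import monitor, cams, workorder gives the robot as it stands.
- The arm moves only by the tool move_arm, never from a script. Its arguments are lists of equal length, an entry for each row: "slide": the shift along the tool's x, y, z in cm, a list of three; "roll": the turn about the tool's z in rad. In form: {"slide": [[dx, dy, dz], ...], "roll": [roll, ...]}. A call has 1 to 20 rows; each row is the pose to reach, as a shift and turn from the pose commanded when the call began, along the tool's axes at that moment; what a row does not reach only later rows make up. A row lasts 1/10 s, in which the tool goes at most 50 mm and 8.59 degrees, less where a joint would pass 70% of its speed; a pose out of reach is approached as far as the arm can. A call with a gripper value outside its range is refused whole. "gripper" is the finger opening in cm, from 0 to 8.7, set as the call begins (left out, the last holds). The fingers move at their own pace and stop on an object; "squeeze" is the grip in N (left out, the last holds). Time passes only in rows, so rows that repeat a pose let the fingers close. It gives the time, the measured TCP pose, the force, the opening and the grip force at its end, in the units of the state.
- monitor.get_state(): the state, without advancing time (a new reading comes with each control period).
- cams.get_image(name): name is "scene" or "top" or "wrist"; returns the picture (480x640x3 uint8, red, green, blue); there is no depth.
- cams.get_calibration(name): a dict with "mtx" (3x3 intrinsics, pixels), "R" (3x3) and "t" (3): a world point X has camera coordinates R X + t. Camera axes: x right, y down, z forward; pixel columns grow to the right and rows downward; lengths in m; the calibration is good to about 2 mm. A picture is of the moment at which its call begins: read the wrist's pose just before it. get_calibration takes no time and is no camera call; for the wrist camera it gives the pose at the moment of the call.
- workorder.close_job(): hands the job in; it is judged then, once.
The state is a dict: "time": time; "joint_positions": joint angles; "qd": joint speeds; "joint_torque": joint torques, N m; "position": TCP position; "tool_rot": TCP orientation; "ft_force": force on the tool from outside, world axes, zero at the start; "torque": the same for the moment, N m; "grip_width": opening from 0.0 (shut) to 1.0 (fully open); "grip_force": force on a finger pad.
Only numpy, scipy, OpenCV 4.12 (cv2) and the standard library are available. Lean on these libraries where they do the work, as an engineer would, in place of code of your own. Each camera call takes 0.05 s, during which the arm holds its last target. There are 200 camera calls.

TASK

Load and lock the hose test clamp. Slide the flat blanking plate along its channel until its end sticks out past the rack's edge nearest the clamp, grip it there, lift it clear and lay it flat in the clamp's pocket; then swing the steel bar all the way down so that its eye sits in the fork, and after that push the headed pin through fork and eye until its head is home against the fork. Leave the wrench, the coupling and the blue tray where they are.

Things in the scene. Friction and masses are not known exactly. Their poses are not given: they have to be found in the camera images.
- fixture: Fixed clamp: blue base plate 130 x 310 x 12 mm, steel parts. Origin on the table right under the fork's middle; +x = direction in which the pin is pushed, +z up, the bar's hinge on the -y side. Offsets below are in this frame, mm. The base plate spans x -65 to 65, y -270 to 40. Two hinge cheeks at y -190 to -230, x within 28 of 0, tops at z 75.
- fork (a point): Middle of the fork on the hole axis, at (0, 0, 54.2) mm in the fixture frame, axes as the fixture's. Two upright steel cheeks 44 mm wide in y, tops at fixture z 70, with 22 mm holes along x; near cheek x -45 to -15, far cheek x 15 to 29.
- trough (a point): Middle of the floor of the pin's guide trough, at (-102, 0, 34.5) mm in the fixture frame. The trough runs from the near cheek (x -45) to x -160, open at that end; 40 mm wide, side walls' tops at z 42.5. The pin's head rests on its floor, so most of the head stands above the walls.
- pocket (a point): Centre of the pocket's black bed, at (0, -90, 20) mm in the fixture frame, axes as the fixture's. Bed 44 (x) by 96 (y) mm, 8 mm above the base plate, so fingers can pass down at the plate's long sides. Steel lips 8 mm above the bed leave 106 mm in y and 56 mm in x; on the long sides they stand only at the corners (last 13 mm), 6 mm thick.
- bar (a joint): Swing bar angle, rad. 0 = fully down on its stop, eye in line with the fork holes; grows as the bar is raised (1.57 upright, stop at 2.0). Starts at 1.65 to 1.85, leaning a little away from the fork. Hinge axis along the fixture's x at (0, -210, 54.2) mm; stiff (about 0.5 N m): the bar stays where it is left and must be pushed all the way down.
- bar_eye (a point): Centre of the eye (22 mm hole along x) at the free end, 210 mm from the hinge axis. Steel bar, 24 mm wide in x; its straight back (top when down) lies 21 mm from the line hinge-eye and ends 231 mm from the hinge, flush with the eye block (42 x 42 mm). Down, the back is at z 75 and a rubber foot below ends about 4 mm above the plate. Upright, its end is at z 285.
- pin: Loose headed steel pin, 110 mm, 0.28 kg: shank 18 mm thick, 98 long with 10 mm tapered nose; head 36 mm diameter, 12 thick. Origin on its axis at the head's underside; +x to the nose. Starts level in the trough, axis at z 52.5 along fixture +x, nose 18 to 28 mm inside the near cheek. Seated: head on the near cheek, origin at fixture x -45, nose 24 mm beyond the far cheek. Slides lightly.
- rack: Fixed grey rack block, 78 (x) x 170 (y) x 40 mm high, with two side rails 12 mm wide and 14 mm high that form a channel 54 mm wide along y, open at both ends. Origin under its middle. Its -y end (at y -85 mm) looks towards the clamp.
- blank: Loose flat aluminium blanking plate, 50 (x) x 100 (y) x 8 mm thick, 0.2 kg, lying in the rack's channel on its floor, its top 6 mm below the rails' tops and its long axis along the channel. Origin at the centre of its underside. Either end may go to either end of the pocket.
- wrench: Bystander: steel wrench 160 mm long, lying flat. Not to be moved.
- coupling: Bystander: steel hose coupling, standing, 38 mm diameter, 68 mm high. Not to be moved.
- tray: Bystander: blue plastic tray 100 x 160 x 60 mm with steel ferrules. Not to be moved.
Mind the look-alikes: they are no part of the job. What is shaped like the pin but purple is not meant.

How it is judged:
On the way, in this order (a step that is already met when the one before it is completed fails the run):
1. the plate, still lying on the rack, sticks out at least 15 mm past the rack's end nearest the clamp (y of blank in the frame of rack below -0.05 m and x of blank in the frame of rack between -0.01 and 0.01 m and z of blank in the frame of rack below 0.046 m and angle between blank's own z axis and vertical below 0.1 rad), for 0.2 s.
2. the plate lies flat in the pocket, released (x of blank in the frame of pocket between -0.006 and 0.006 m and y of blank in the frame of pocket between -0.006 and 0.006 m and z of blank in the frame of pocket between -0.004 and 0.004 m and angle between blank's own z axis and vertical below 0.06 rad and contact force between the fingers and blank below 0.3 N), for 0.2 s.
3. the bar is fully down, eye in the fork (value of joint bar below 0.04 rad), for 0.2 s.
4. the pin is through fork and eye, its head home against the fork (x of pin in the frame of fixture above -0.0485 m and y of pin in the frame of fixture between -0.006 and 0.006 m and angle between the x axis of pin and the x axis of fixture, either way round below 0.08 rad), for 0.2 s.
At the end, for the whole second after the job is handed in: Plate flat in the pocket (within 6 mm of its centre, 4 mm in height, 0.06 rad tilt), bar down (joint under 0.04 rad), pin through fork and eye, underside of its head within 3.5 mm of the fork face, in line within 6 mm and 0.08 rad; pin and plate at rest (all of step 4 and x of blank in the frame of pocket between -0.006 and 0.006 m and y of blank in the frame of pocket between -0.006 and 0.006 m and z of blank in the frame of pocket between -0.004 and 0.004 m and angle between blank's own z axis and vertical below 0.06 rad and value of joint bar below 0.04 rad and linear speed of each of pin, blank below 0.02 m/s); the robot touches nothing.
It fails at once if the wrench is moved by more than 30 mm (distance of wrench from where it was at the start of the episode above 0.03 m).
It fails at once if the coupling is moved by more than 30 mm (distance of coupling from where it was at the start of the episode above 0.03 m).
It fails at once if the tray is moved by more than 30 mm (distance of tray from where it was at the start of the episode above 0.03 m).
It also fails if it takes over 69 s, if anything falls off the work surface, if the arm or the gripper's body presses on something with over 40 N, if the wrist force passes 120 N, or if a joint passes its speed limit or range.

## Working session

There is one attempt and no reset: what is moved stays moved. The work goes in short steps, Python scripts to look and compute and a tool call to move; the robot and the scene stay as the last step left them, time stands still between calls to the robot, and variables do not carry over. Pictures are saved under pics/ and viewed, at most 10 in all, crops included, and the job is handed in when it is done.

Besides the shell and the picture viewer there is one more tool, called after "Request:" as name(argument=value, ...), one argument or row to a line, values as JSON. move_arm: Moves the arm, as the interface text tells. Its arguments: {"type":"object","properties":{"slide":{"type":"array","items":{"type":"array","items":{"type":"number"}}},"roll":{"type":"array","items":{"type":"number"}},"gripper":{"type":"number"},"squeeze":{"type":"number"}},"required":["slide","roll"]}

```bash
mkdir -p pics; python3 - <<'E'
from bench import monitor, cams
import cv2
s=monitor.get_state(); print({k:s[k] for k in('time','position','tool_rot','grip_width')})
for n in('scene','top'):
    cv2.imwrite(f'pics/{n}0.png',cams.get_image(n)[:,:,::-1])
    c=cams.get_calibration(n); print(n,c)
E
```

```text
{'time': 0.0, 'position': array([ 0.24190695, -0.60268812,  0.22146188]), 'tool_rot': array([-3.08268858e+00, -5.95739199e-01,  7.34250999e-04]), 'grip_width': 1.0010297886045059}
scene {'mtx': array([[458.07903863,   0.        , 305.83018527],
       [  0.        , 458.07903863, 245.45504115],
       [  0.        ,   0.        ,   1.        ]]), 'R': array([[ 0.75397451,  0.6567129 ,  0.01583076],
       [ 0.49372462, -0.55062148, -0.67309136],
       [-0.43331102,  0.51530976, -0.73938989]]), 't': array([-0.43190313, -0.23226153,  1.2220867 ])}
top {'mtx': array([[503.31321159,   0.        , 315.25116646],
       [  0.        , 503.31321159, 244.68151802],
       [  0.        ,   0.        ,   1.        ]]), 'R': array([[-0.00712192, -0.9994878 , -0.03119955],
       [-0.98782191,  0.0118814 , -0.1551345 ],
       [ 0.15542574,  0.02971474, -0.98740056]]), 't': array([0.02784204, 0.55342536, 1.04344935])}
```

View pics/scene0.png

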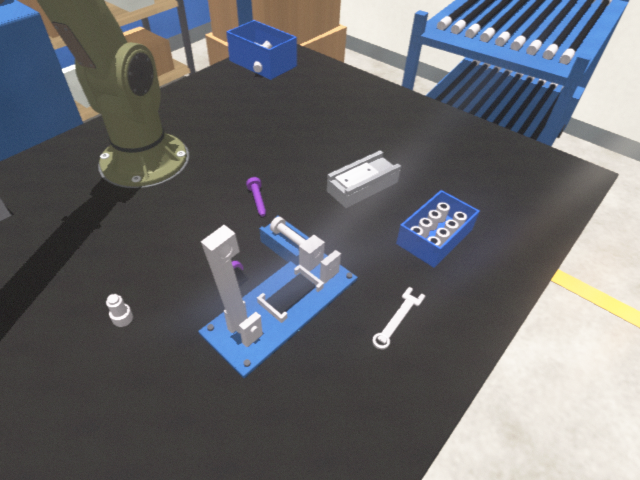

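View pics/top0.png

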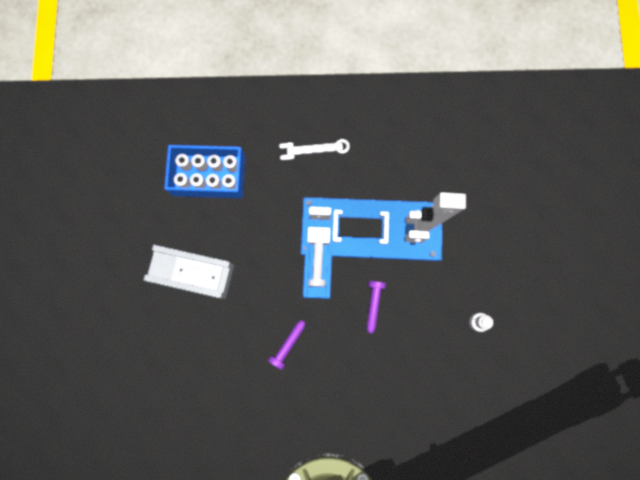

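Scene view: clamp at (280,300), bar upright (225,280), rack (363,178), tray (438,228), wrench (400,320), coupling (119,310). Top view: steel pin in the trough at (318,262); purple look-alikes at (288,345) and (376,305); plate at (200,272) in the rack.
Candidates for the pin: the steel one at (318,262), chosen because it is unpainted and lies in the trough. The purple ones at (288,345) and (376,305) are not meant. For the plate, the only candidate is the light plate at (200,272) in the grey rack. I'll check both choices in a close crop.

```bash
python3 - <<'E'
import cv2
i=cv2.imread('pics/top0.png')
a=cv2.resize(i[235:310,135:255],None,fx=6.6,fy=6.6,interpolation=cv2.INTER_CUBIC)
cv2.imwrite('pics/rack.png',a)
a=cv2.resize(i[185:305,295:455],None,fx=5,fy=5,interpolation=cv2.INTER_CUBIC)
cv2.imwrite('pics/clamp.png',a)
E
```

```text
(no output)
```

View pics/rack.png

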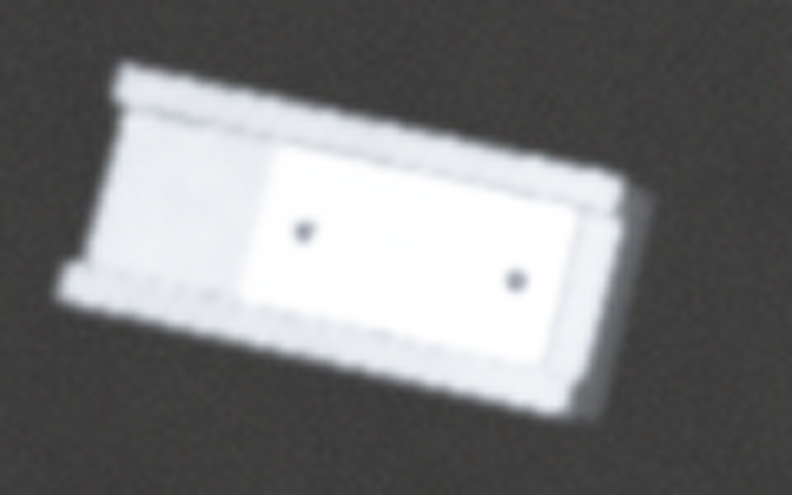

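View pics/clamp.png

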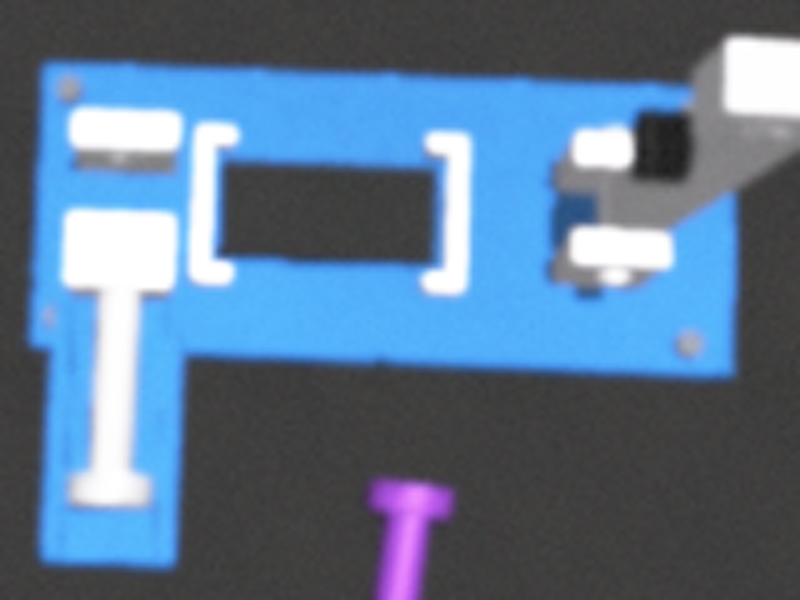

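The crops confirm the choices. In the rack crop, the plate's corners are (275,148), (577,208), (545,362), (240,302) and the rail corners are (120,62), (625,178), (572,412), (58,298). The clamp crop shows the steel pin in the trough with its head at (110,490), the near cheek top at (62-178,210-292) and the bed at (218-437,162-264). Next I'll fit the poses.

```bash
cat > h.py <<'E'
import numpy as np, cv2
from scipy.optimize import least_squares
from scipy.spatial.transform import Rotation as Ro
from bench import monitor, cams
def proj(P,c):
    q=np.asarray(P)@np.array(c['R']).T+c['t']; q=q@np.array(c['mtx']).T; return q[:,:2]/q[:,2:]
def place(p,L):
    L=np.asarray(L,float); c,s=np.cos(p[2]),np.sin(p[2])
    return np.c_[p[0]+c*L[:,0]-s*L[:,1],p[1]+s*L[:,0]+c*L[:,1],L[:,2]]
def fit(L,px,c,p0):
    L=np.array(L)/1000; r=least_squares(lambda p:(proj(place(p,L),c)-px).ravel(),p0,loss='soft_l1'); return r.x,np.abs(r.fun).reshape(-1) if 0 else (proj(place(r.x,L),c)-px).round(1)
FIX=np.zeros(3)
def togo(target,yaw=None):
    """tool-axis shift (cm) from current pose to world target"""
    s=monitor.get_state(); R=Ro.from_rotvec(s['tool_rot'])
    return (R.inv().apply(np.array(target)-s['position'])*100).round(2), R.as_matrix().round(3)
E
python3 - <<'E'
from h import *
c=cams.get_calibration('top')
f=lambda a,s,o:(np.array(a,float)+.5)/s-.5+np.array(o)
def st(p,n,L,u,s,o):
    x,r=fit(L,f(u,s,o),c,p); print(n,x.round(4),r.tolist())
O=(135,235)
st([.6,.3,-.2],'rack',[[39,85,54],[39,-85,54],[-39,-85,54],[-39,85,54]],[(120,62),(625,178),(572,412),(58,298)],6.6,O)
st([.6,.3,-.2],'plate',[[25,50,48],[25,-50,48],[-25,-50,48],[-25,50,48]],[(275,148),(577,208),(545,362),(240,302)],6.6,O)
O=(295,185)
L=[[65,40,12],[-65,40,12],[-65,-270,12],[22,-42,20],[22,-138,20],[-22,-138,20],[-22,-42,20],[-15,22,70],[-15,-22,70],[-45,-22,70],[-45,22,70],[29,22,70],[29,-22,70]]
U=[(42,62),(30,348),(735,377),(222,162),(437,170),(433,264),(218,258),(65,210),(178,212),(175,292),(62,290),(70,108),(182,112)]
st([.6,0,0],'fix',L,U,5,O)
st([.6,0,0],'bed',L[3:7],U[3:7],5,O)
E
```

```text
rack [ 0.4996  0.2983 -0.2266] [[0.6, 0.5], [-0.1, -0.3], [-1.0, -0.1], [0.3, -0.0]]
plate [ 0.4941  0.278  -0.1997] [[0.5, 0.5], [-0.4, 0.1], [-0.6, -0.4], [0.4, -0.1]]
fix [ 0.6007  0.0132 -0.0538] [[0.3, 0.1], [-0.2, -0.1], [-0.4, -0.0], [-0.1, -0.6], [0.3, -0.5], [0.5, 0.2], [-0.0, -0.3], [0.8, 0.7], [-1.0, 1.1], [-1.0, -0.9], [0.7, -1.3], [0.8, 0.9], [-1.0, 0.9]]
bed [ 0.5996  0.0136 -0.0492] [[-0.3, -0.2], [0.1, -0.3], [0.4, 0.4], [-0.2, 0.1]]
```

```bash
python3 - <<'E'
from h import *
for t in([.45,-.05,.30],[.47,.26,.26]): print(togo(t))
w=cams.get_calibration('wrist'); s=monitor.get_state(); R=Ro.from_rotvec(s['tool_rot']).as_matrix()
C=-w['R'].T@w['t']; print('cam in tool',R.T@(C-s['position']),(w['R']@R).round(3),w['mtx'][0,0])
E
```

```text
(array([ 39.9 , -43.56,  -7.77]), array([[ 0.928,  0.373, -0.001],
       [ 0.373, -0.928,  0.002],
       [-0.   , -0.002, -1.   ]]))
(array([ 53.31, -71.57,  -3.73]), array([[ 0.928,  0.373, -0.001],
       [ 0.373, -0.928,  0.002],
       [-0.   , -0.002, -1.   ]]))
cam in tool [ 7.03801724e-02  1.48242755e-05 -1.61511435e-01] [[ 0.001  1.    -0.001]
 [-0.967  0.001 -0.256]
 [-0.256  0.001  0.967]] 418.875705249827
```

Request:
move_arm(
  slide=[
    [4,-4.4,-4],
    [8,-8.7,-8],
    [12,-13,-8],
    [16,-17.4,-8],
    [20,-21.8,-8],
    [24,-26.1,-8],
    [28,-30.5,-8],
    [32,-34.8,-8],
    [36,-39.2,-8],
    [40,-43.6,-8],
    [42,-48,-8],
    [44,-52,-8],
    [46,-56,-8],
    [48,-60,-8],
    [50,-64,-7],
    [52,-68,-6],
    [53.3,-71.6,-4],
    [53.3,-71.6,-4],
    [53.3,-71.6,-4],
    [53.3,-71.6,-4],
  ],
  roll=[0,0,-0.1,-0.2,-0.3,-0.4,-0.5,-0.6,-0.7,-0.8,-0.9,-0.96,-0.96,-0.96,-0.96,-0.96,-0.96,-0.96,-0.96,-0.96],
  gripper=0,
)

```text
time: 2.1
position: [0.4679, 0.2638, 0.2612]
tool_rot: [-2.45, -1.96, 0.002]
ft_force: [-0.4, -0.3, 0.1]
grip_width: 0.006
grip_force: 0.0
```

```bash
python3 - <<'E'
from h import *
c=cams.get_calibration('wrist'); cv2.imwrite('pics/w1.png',cams.get_image('wrist')[:,:,::-1])
np.savez('w1.npz',**c)
L=np.array([[39,85,54],[39,-85,54],[-39,-85,54],[-39,85,54]])/1000
print(proj(place([.4996,.2983,-.22],L),c).round())
print(monitor.get_state()['joint_positions'].round(2))
E
```

```text
[[400.  57.]
 [391. 256.]
 [307. 256.]
 [304.  57.]]
[ 0.37  0.16 -1.02  1.64  0.13  1.42 -0.89]
```

View pics/w1.png

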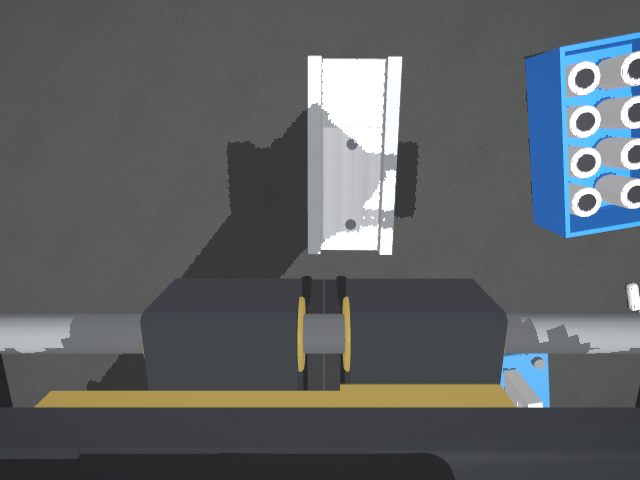

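The wrist view shows rack rail corners (308,57), (402,57), (392,254), (307,253); plate far end at v≈128; holes (352,144), (350,224). The gripper body's long side is along the closing axis.

```bash
python3 - <<'E'
from h import *
c=dict(np.load('w1.npz'))
x,r=fit([[39,85,54],[39,-85,54],[-39,-85,54],[-39,85,54]],np.array([(402,57),(392,254),(307,253),(308,57)]),c,[.5,.3,-.2]); print(x.round(4),r.tolist())
def ray(u,z):
    d=c['R'].T@np.linalg.inv(c['mtx'])@[u[0],u[1],1]; C=-c['R'].T@c['t']; return C+d*(z-C[2])/d[2]
for n,p in(('wrist',x),('mix',np.array([.4993,.2985,-.222]))):
    Rz=Ro.from_euler('z',p[2])
    for u in((352,144),(350,224),(355,128)):
        print(n,Rz.inv().apply(ray(u,.048)-[p[0],p[1],0]).round(4))
    for l in([0,.075,.07],[0,.048,.07]):
        t=Rz.apply(l)+[p[0],p[1],0]; print(t.round(4),togo(t)[0])
s=monitor.get_state();R=Ro.from_rotvec(s['tool_rot']).as_matrix();print('yaw tool y',np.arctan2(R[1,1],R[0,1]))
E
```

```text
[ 0.5012  0.2989 -0.231 ] [[0.7, -0.5], [-0.1, 1.5], [0.2, 1.6], [-0.8, -1.5]]
wrist [-0.0001  0.0146  0.048 ]
wrist [ 0.    -0.057  0.048]
wrist [0.0021 0.0281 0.048 ]
[0.5184 0.3719 0.07  ] [11.89  2.41 19.16]
[0.5122 0.3456 0.07  ] [ 9.19  2.4  19.16]
mix [0.0018 0.0154 0.048 ]
mix [ 0.0013 -0.0563  0.048 ]
mix [0.0042 0.0289 0.048 ]
[0.5158 0.3717 0.07  ] [11.81  2.17 19.16]
[0.5099 0.3453 0.07  ] [ 9.11  2.17 19.16]
yaw tool y -0.22485688918050292
```

Request:
move_arm(
  slide=[
    [4,2.3,3],
    [8,2.3,7],
    [9.9,2.3,11],
    [9.9,2.3,15],
    [9.9,2.3,18],
    [9.9,2.3,20.5],
    [9.9,2.3,21.7],
    [9.9,2.3,21.7],
  ],
  roll=[0,0,0,0,0,0,0,0],
)

```text
time: 2.95
position: [0.5149, 0.3485, 0.044]
tool_rot: [2.462, 1.95, -0.005]
ft_force: [-0.6, -0.0, -0.4]
grip_width: 0.003
grip_force: 0.0
```

Request:
move_arm(
  slide=[
    [-0.5,0,0],
    [-1,0,0],
    [-1.5,0,0],
    [-2,0,0],
    [-2.4,0,0],
    [-2.8,0,0],
    [-3.2,0,0],
    [-3.6,0,0],
    [-4,0,0],
    [-4.4,0,0],
    [-4.8,0,0],
    [-5.1,0,0],
    [-5.4,0,0],
    [-5.7,0,0],
    [-6,0,0],
    [-6.2,0,0],
    [-6.4,0,0],
    [-6.6,0,0],
    [-6.6,0,0],
    [-6.6,0,0],
  ],
  roll=[0,0,0,0,0,0,0,0,0,0,0,0,0,0,0,0,0,0,0,0],
)

```text
time: 4.95
position: [0.4998, 0.2862, 0.0453]
tool_rot: [2.461, 1.953, -0.001]
ft_force: [0.4, 1.1, 0.3]
grip_width: 0.005
grip_force: 0.4
```

```bash
python3 - <<'E'
from h import *
i=cams.get_image('top')[:,:,::-1]; cv2.imwrite('pics/t2.png',i)
w=cams.get_image('wrist')[:,:,::-1]
cv2.imwrite('pics/p2.png',np.hstack([cv2.resize(i[235:310,145:245],(480,360)),cv2.resize(w,(320,240))[:].repeat(1,0) if 0 else cv2.copyMakeBorder(cv2.resize(w,(320,240)),0,120,0,0,0)]))
s=monitor.get_state(); print(Ro.from_euler('z',-.226).inv().apply(s['position']-[.5004,.2986,0]) if 0 else Ro.from_euler('z',.226).apply(s['position']-[.5004,.2986,0]),s['ft_force'])
E
```

```text
[ 0.00210279 -0.012202    0.04522956] [-0.04541013  1.14478838  0.37807135]
```

View pics/p2.png

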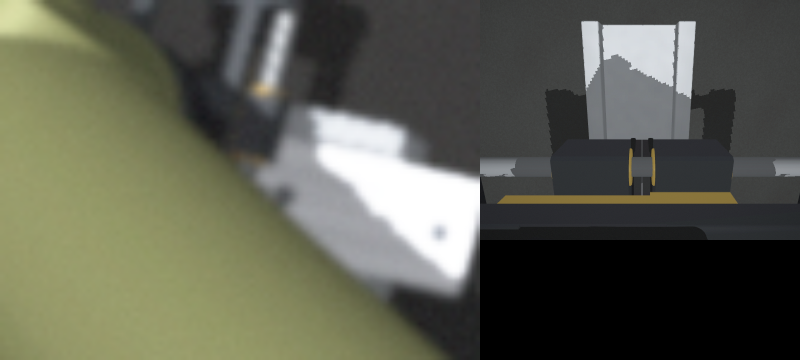

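Request:
move_arm(
  slide=[
    [0.3,0,0],
    [0.3,0,-3],
    [0,0,-6],
    [-4,-0.1,-6],
    [-8.6,-0.1,-6],
    [-8.6,-0.1,-6],
  ],
  roll=[0,0,0,0,0,0],
)

```text
time: 5.65
position: [0.4792, 0.1945, 0.1042]
tool_rot: [2.467, 1.938, -0.011]
ft_force: [0.2, -0.0, 0.0]
grip_width: 0.006
grip_force: 0.0
```

Request:
move_arm(
  slide=[
    [0,0,0],
    [0,0,0],
    [0,0,0],
    [0,0,0],
    [0,0,0],
    [0,0,0],
    [0,0,0],
    [0,0,0],
  ],
  roll=[0,0,0,0,0,0,0,0],
  gripper=7.6,
)

```text
time: 6.45
position: [0.4793, 0.2033, 0.1055]
tool_rot: [-2.46, -1.953, 0.0]
ft_force: [-0.0, -0.3, 0.1]
grip_width: 0.649
grip_force: 0.0
```

```bash
python3 - <<'E'
from h import *
i=cams.get_image('scene')[:,:,::-1]; w=cams.get_image('wrist')[:,:,::-1]
cv2.imwrite('pics/p3.png',np.hstack([cv2.resize(i[110:260,300:460],(400,375)),cv2.resize(w[:375],(400,234)) if 0 else cv2.copyMakeBorder(cv2.resize(w,(400,300)),0,75,0,0,0)]))
s=monitor.get_state(); print(s['position'],Ro.from_euler('z',.226).apply(s['position']-[.5004,.2986,0]),s['grip_width'])
E
```

```text
[0.4793721  0.20316059 0.10547817] [ 0.00089299 -0.09772438  0.10547817] 0.7439972850281664
```

View pics/p3.png

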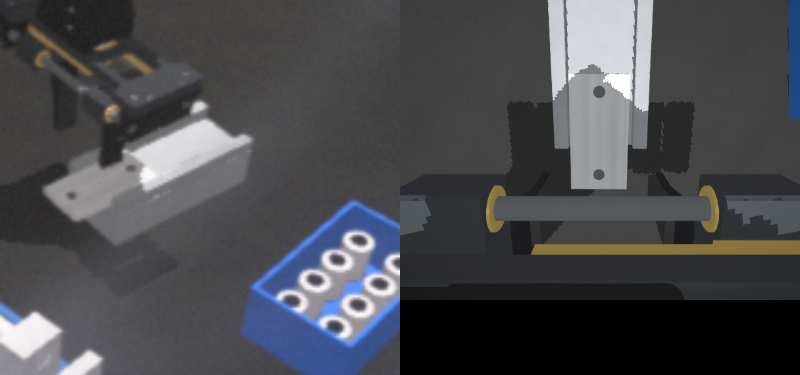

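The wrist half shows the plate overhanging by about 40 mm, centred between the fingers (u≈199 of 400) and aligned. I'll go down and grip.

Request:
move_arm(
  slide=[
    [0,0,0],
    [0,0,2],
    [0,0,4],
    [0,0,6],
    [0,0,7],
    [0,0,7],
    [0,0,7],
    [0,0,7],
  ],
  roll=[0,0,0,0,0,0,0,0],
)

```text
time: 7.35
position: [0.4802, 0.2036, 0.0365]
tool_rot: [2.46, 1.953, 0.002]
ft_force: [-0.2, 0.2, 0.1]
grip_width: 0.873
grip_force: 0.0
```

Request:
move_arm(
  slide=[
    [0,0,0],
    [0,0,0],
    [0,0,0],
    [0,0,0],
    [0,0,0],
    [0,0,0],
    [0,0,0],
    [0,0,0],
    [0,0,0],
    [0,0,0],
  ],
  roll=[0,0,0,0,0,0,0,0,0,0],
  gripper=4,
  squeeze=45,
)

```text
time: 8.35
position: [0.479, 0.2031, 0.0355]
tool_rot: [-2.461, -1.953, 0.001]
ft_force: [-3.5, -0.8, 3.9]
grip_width: 0.565
grip_force: 44.8
```

Request:
move_arm(
  slide=[
    [0,0,-1],
    [0,0,-3],
    [0,0,-6],
    [0,0,-9],
    [0,0,-12],
    [-2,1.3,-14.5],
    [-4.5,3,-16.5],
    [-7.5,5,-16.5],
    [-10.5,7,-16.5],
    [-13.5,9,-16.5],
    [-16.5,11,-16.5],
    [-19.5,13,-16.5],
    [-22.5,15,-16.5],
    [-25,16.5,-16.5],
    [-26.5,17.5,-16.5],
    [-27.2,18,-16.5],
    [-27.2,18,-16.5],
    [-27.2,18,-16.5],
    [-27.2,18,-16.5],
    [-27.2,18,-16.5],
  ],
  roll=[0,0,0,0,0,0,0,0,-0.02,-0.05,-0.08,-0.11,-0.14,-0.17,-0.17,-0.17,-0.17,-0.17,-0.17,-0.17],
)

```text
time: 10.35
position: [0.5929, -0.101, 0.2008]
tool_rot: [2.283, 2.157, 0.0]
ft_force: [-0.6, -0.4, -1.4]
grip_width: 0.569
grip_force: 44.8
```

```bash
python3 - <<'E'
from h import *
c=cams.get_calibration('wrist'); w=cams.get_image('wrist')[:,:,::-1]; cv2.imwrite('pics/w4.png',w); np.savez('w4.npz',**c)
cv2.imwrite('pics/w4c.png',cv2.resize(w[:300,150:550],(800,600),interpolation=cv2.INTER_CUBIC))
s=monitor.get_state(); R=Ro.from_rotvec(s['tool_rot']).as_matrix(); print(s['position'],R.round(4).tolist(),s['grip_width'],s['joint_positions'].round(2))
E
```

```text
[ 0.59287329 -0.10135371  0.20077058] [[0.0572, 0.9984, 0.0002], [0.9984, -0.0572, -0.0004], [-0.0004, 0.0002, -1.0]] 0.565681366672751 [ 0.85  0.35 -0.9   1.58  0.28  1.34 -0.14]
```

View pics/w4c.png

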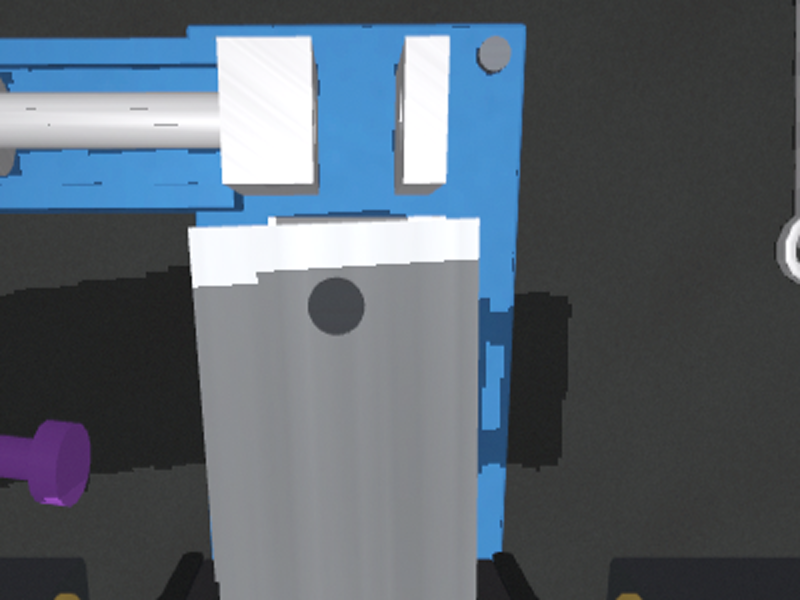

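The crop (2x, origin (150,0)) shows: near cheek top (217..312, 36..186); far cheek (404..449, 36..184); base corners (188,25), (526,24); plate end corners (188,228), (480,217); hole (336,306). Plate is flat, slightly yawed.

```bash
python3 - <<'E'
from h import *
c=dict(np.load('w4.npz')); f=lambda a:(np.array(a,float)+.5)/2-.5+[150,0]
L=[[-45,22,70],[-15,22,70],[-15,-22,70],[-45,-22,70],[15,22,70],[29,22,70],[29,-22,70],[15,-22,70],[65,40,12],[-65,40,12]]
U=f([(217,36),(312,36),(314,186),(222,186),(404,36),(449,36),(447,184),(402,184),(526,24),(188,25)])
x,r=fit(L,U,c,[.6,.013,-.05]); print('fix',x.round(4),r.tolist())
x2,r2=fit(L[:8],U[:8],c,[.6,.013,-.05]); print('cheeks',x2.round(4),np.abs(r2).max())
# plate: params x,y,yaw, z, droop about tool y ; edges as points on lines
def ray(u):
    d=c['R'].T@np.linalg.inv(c['mtx'])@[u[0],u[1],1]; return -c['R'].T@c['t'],d
def on(u,z): C,d=ray(u); return C+d*(z-C[2])/d[2]
ZT=.2008+.0125
P={k:on(f(v),ZT) for k,v in dict(cl=(188,228),cr=(480,217),l=(216,580),r=(476,580),h=(336,306)).items()}
for k in P: print(k,P[k].round(4))
a=lambda p,q:np.arctan2(*(P[p]-P[q])[[1,0]])
print('end edge',a('cr','cl'),'left-90',a('cl','l')-np.pi/2,'right-90',a('cr','r')-np.pi/2,'w',np.linalg.norm(P['cr']-P['cl']))
yaw=np.mean([a('cr','cl'),a('cl','l')-np.pi/2,a('cr','r')-np.pi/2])
mid=(P['cl']+P['cr'])/2; cen=mid[:2]-.05*np.array([-np.sin(yaw),np.cos(yaw)]); print('plate',cen,yaw)
E
```

```text
fix [ 0.6036  0.0131 -0.0519] [[-0.4, 1.0], [-0.5, 0.8], [-0.5, -0.9], [0.1, -0.7], [0.8, 0.6], [0.4, 0.5], [-0.4, -0.1], [0.9, -0.1], [1.0, -0.7], [-1.9, -0.5]]
cheeks [ 0.6035  0.0133 -0.051 ] 1.0
cl [ 0.5704 -0.0251  0.2133]
cr [ 0.6202 -0.0261  0.2133]
l [ 0.569  -0.0893  0.2133]
r [ 0.6184 -0.0921  0.2133]
h [ 0.5948 -0.0395  0.2133]
end edge -0.019925733702126358 left-90 -0.022130508574579766 right-90 -0.026864604258157954 w 0.049769123472379405
plate [ 0.5941308  -0.07557871] -0.02297361551162136
```

Request:
move_arm(
  slide=[
    [-0.1,0.4,0],
    [-0.1,0.4,3],
    [-0.1,0.4,6],
    [-0.1,0.4,9],
    [-0.1,0.4,12],
    [-0.1,0.4,14],
    [-0.1,0.4,15],
    [-0.1,0.4,15],
    [-0.1,0.4,15],
  ],
  roll=[0.03,0.03,0.03,0.03,0.03,0.03,0.03,0.03,0.03],
)

```text
time: 11.3
position: [0.5977, -0.1036, 0.0516]
tool_rot: [2.317, 2.12, 0.001]
ft_force: [-0.3, 0.3, -0.4]
grip_width: 0.562
grip_force: 44.8
```

```bash
python3 - <<'E'
from h import *
c=cams.get_calibration('wrist'); w=cams.get_image('wrist')[:,:,::-1]; cv2.imwrite('pics/w5.png',w); np.savez('w5.npz',**c)
cv2.imwrite('pics/w5c.png',cv2.resize(w[:300,120:520],(800,600),interpolation=cv2.INTER_CUBIC))
s=monitor.get_state(); R=Ro.from_rotvec(s['tool_rot']).as_matrix(); print(s['position'],R.round(4).tolist(),s['grip_width'])
E
```

```text
[ 0.59801848 -0.10368427  0.05200917] [[0.0887, 0.9961, 0.0023], [0.9961, -0.0887, -0.0005], [-0.0003, 0.0023, -1.0]] 0.567430949127986
```

View pics/w5c.png

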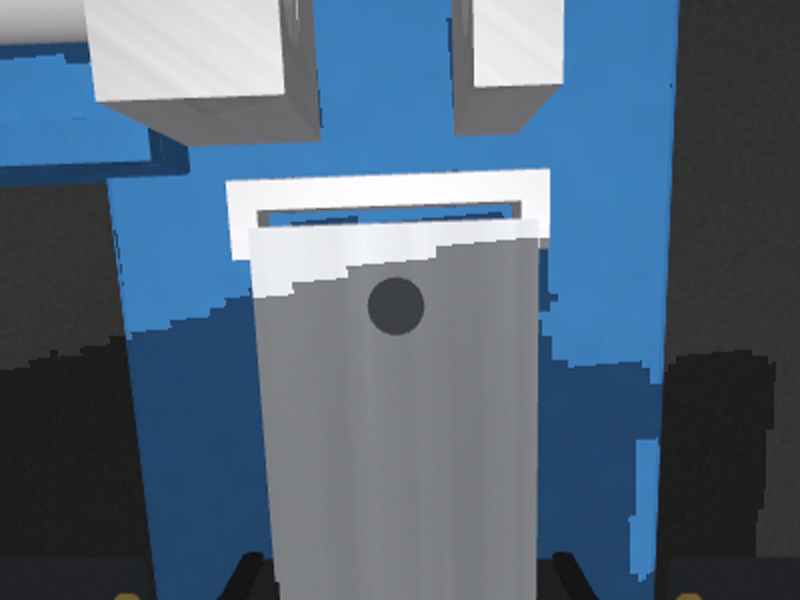

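Crop (2x, origin (120,0)): fork-side pocket lip inner corners (258,211), (522,201), outer (226,182), (551,170); plate end corners (249,229), (540,219). The plate is close to aligned over the pocket.

```bash
python3 - <<'E'
from h import *
c=dict(np.load('w5.npz')); f=lambda a:(np.array(a,float)+.5)/2-.5+[120,0]
L=[[-28,-37,28],[28,-37,28],[-34,-31,28],[34,-31,28],[-45,-22,70],[-15,-22,70],[15,-22,70],[29,-22,70]]
U=f([(258,211),(522,201),(226,182),(551,170),(96,103),(284,95),(474,86),(563,84)])
x,r=fit(L,U,c,[.6,.013,-.05]); print('fix',x.round(4),r.tolist())
x2,r2=fit(L[:4],U[:4],c,[.6,.013,-.05]); print('lip',x2.round(4),r2.tolist())
def on(u,z):
    d=c['R'].T@np.linalg.inv(c['mtx'])@[u[0],u[1],1]; C=-c['R'].T@c['t']; return C+d*(z-C[2])/d[2]
P={k:on(f(v),.052+.0125) for k,v in dict(cl=(249,229),cr=(540,219),l=(275,580),r=(536,580)).items()}
a=lambda p,q:np.arctan2(*(P[p]-P[q])[[1,0]])
A=[a('cr','cl'),a('cl','l')-np.pi/2,a('cr','r')-np.pi/2]; yaw=np.mean(A); print(A)
mid=(P['cl']+P['cr'])/2; cen=mid[:2]-.05*np.array([-np.sin(yaw),np.cos(yaw)]); print('plate',cen,yaw)
for p in(x,x2,[*x2[:2],-.052]): print('pocket',place(p,[[0,-.09,.02]]))
E
```

```text
fix [ 0.6033  0.0134 -0.0497] [[-0.9, 0.1], [0.0, -0.2], [-0.4, 0.2], [-0.1, -0.4], [-0.5, -0.1], [0.4, 0.0], [0.6, 0.6], [0.6, -0.2]]
lip [ 0.6035  0.0133 -0.0524] [[-0.6, 0.0], [0.3, 0.1], [-0.1, 0.0], [0.2, -0.1]]
[np.float64(-0.05499910352338517), np.float64(-0.05947985936752209), np.float64(-0.05891325622906929)]
plate [ 0.59968779 -0.07848139] -0.05779740637332551
pocket [[ 0.59881571 -0.0765214   0.02      ]]
pocket [[ 0.59881633 -0.0765616   0.02      ]]
pocket [[ 0.59884894 -0.07656331  0.02      ]]
```

Request:
move_arm(
  slide=[
    [0.2,-0.1,0],
    [0.2,-0.1,0.7],
    [0.2,-0.1,1.4],
    [0.2,-0.1,2.1],
    [0.2,-0.1,2.7],
    [0.2,-0.1,3.2],
    [0.2,-0.1,3.6],
    [0.2,-0.1,3.6],
    [0.2,-0.1,3.6],
  ],
  roll=[0,0,0,0,0,0,0,0,0],
)

```text
time: 12.25
position: [0.5958, -0.1017, 0.0156]
tool_rot: [-2.318, -2.12, 0.002]
ft_force: [-4.3, 0.7, 8.0]
grip_width: 0.568
grip_force: 44.8
```

Request:
move_arm(
  slide=[
    [0,0,0],
    [0,0,0],
    [0,0,0],
    [0,0,0],
    [0,0,0],
    [0,0,0],
  ],
  roll=[0,0,0,0,0,0],
  gripper=6.8,
)

```text
time: 12.85
position: [0.5961, -0.1017, 0.0144]
tool_rot: [-2.318, -2.12, 0.0]
ft_force: [0.0, 0.9, -1.8]
grip_width: 0.781
grip_force: 0.0
```

Request:
move_arm(
  slide=[
    [0,0,0],
    [0,0,-1],
    [0,0,-3],
    [0,0,-6],
    [1,0,-10],
    [2,0,-14],
    [3,0,-18],
    [3,0,-20],
    [3,0,-20],
  ],
  roll=[0,0,0,0,0,0,0,0,0],
)

```text
time: 13.75
position: [0.6009, -0.0709, 0.2192]
tool_rot: [2.312, 2.118, 0.007]
ft_force: [0.1, -0.1, 0.1]
grip_width: 0.784
grip_force: 0.0
```

```bash
python3 - <<'E'
from h import *
i=cams.get_image('scene')[:,:,::-1]; w=cams.get_image('wrist')[:,:,::-1]
np.savez('w6.npz',**cams.get_calibration('wrist')); cv2.imwrite('pics/w6.png',w); cv2.imwrite('pics/s6.png',i)
cv2.imwrite('pics/p6.png',np.hstack([cv2.resize(i[200:380,190:370],(400,400)),cv2.copyMakeBorder(cv2.resize(w,(400,300)),0,100,0,0,0)]))
s=monitor.get_state(); print(s['time'],s['position'],s['ft_force'])
E
```

```text
13.85 [ 0.59869643 -0.07196862  0.21486639] [ 0.41901829  0.38278161 -0.79593005]
```

View pics/p6.png

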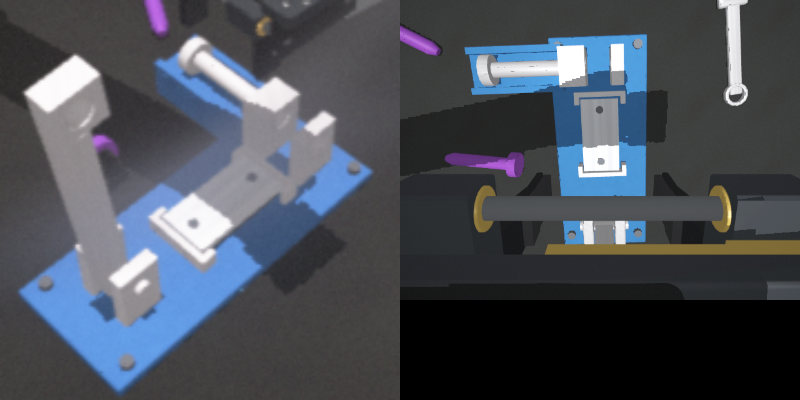

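The pictures show the plate flat between the pocket lips, with its holes at (318,174) and (322,258) in the wrist image. The bar is leaning back. That's all ten views used, so from here I check by numbers only.

```bash
cat >> h.py <<'E'
FIX=np.array([.6033,.0133,-.051])
def tofix(p): return Ro.from_euler('z',-FIX[2]).apply(np.array(p)-[FIX[0],FIX[1],0])
def go(l): # fixture mm -> tool cm
    return togo(place(FIX,np.array([l])/1000)[0])[0]
E
python3 - <<'E'
from h import *
c=dict(np.load('w6.npz'))
def on(u,z):
    d=c['R'].T@np.linalg.inv(c['mtx'])@[u[0],u[1],1]; C=-c['R'].T@c['t']; return C+d*(z-C[2])/d[2]
h=[tofix(on(u,.028)) for u in((318.4,174.4),(321.6,257.6))]; print('holes',h,'mid',np.mean(h,0))
s=monitor.get_state();R=Ro.from_rotvec(s['tool_rot']).as_matrix();print('tool x vs fix y',np.arctan2(R[1,0],R[0,0])-np.pi/2-FIX[2],s['position'],tofix(s['position']))
for p in([0,-95,345],[0,-335,345],[0,-335,235]): print(go(p))
E
```

```text
holes [array([-0.00235053, -0.05323567,  0.028     ]), array([-0.00248247, -0.12538224,  0.028     ])] mid [-0.0024165  -0.08930896  0.028     ]
tool x vs fix y -0.03809535590099949 [ 0.59869643 -0.07196862  0.21486639] [-0.00025077 -0.08539244  0.21486639]
[ -0.97   0.07 -13.01]
[-24.95   0.98 -12.99]
[-24.94   0.98  -1.99]
```

Request:
move_arm(
  slide=[
    [0,0,-4],
    [0,0,-8],
    [-1,0.1,-12],
    [-3,0.1,-13],
    [-6,0.2,-13],
    [-10,0.4,-13],
    [-14,0.5,-13],
    [-18,0.7,-13],
    [-22,0.9,-13],
    [-25,1,-13],
    [-25,1,-13],
    [-25,1,-10],
    [-25,1,-6],
    [-25,1,-2],
    [-25,1,-2],
    [-25,1,-2],
  ],
  roll=[0,0,0,0,-0.02,-0.04,-0.04,-0.04,-0.04,-0.04,-0.04,-0.04,-0.04,-0.04,-0.04,-0.04],
  gripper=0,
)

```text
time: 15.45
position: [0.586, -0.3212, 0.234]
tool_rot: [-2.273, -2.165, 0.001]
ft_force: [-0.8, -0.1, -0.4]
grip_width: 0.003
grip_force: 0.0
```

```bash
python3 - <<'E'
from h import *
s=monitor.get_state(); print(tofix(s['position']),s['grip_width'],s['ft_force'],s['joint_positions'].round(2))
for th in np.arange(1.6,-.01,-.1):
    l=[0,-210+185*np.cos(th)-21*np.sin(th)-9.5,54.2+185*np.sin(th)+21*np.cos(th)]
    print(round(th,2),np.round(l),go(l))
E
```

```text
[-2.59408534e-04 -3.34981325e-01  2.33985565e-01] 0.002528352956527374 [-0.79317217 -0.05356678 -0.41264575] [ 1.03  0.47 -0.81  1.36  0.34  1.45  0.19]
1.6 [   0. -246.  239.] [ 8.91  0.05 -0.44]
1.5 [   0. -227.  240.] [10.76  0.05 -0.61]
1.4 [   0. -209.  240.] [12.62  0.06 -0.59]
1.3 [   0. -190.  238.] [14.47  0.06 -0.39]
1.2 [   0. -172.  234.] [16.29  0.07 -0.  ]
1.1 [   0. -154.  229.] [18.07  0.07  0.56]
1.0 [   0. -137.  221.] [19.77  0.08  1.3 ]
0.9 [   0. -121.  212.] [21.4   0.08  2.21]
0.8 [   0. -106.  202.] [22.93  0.09  3.27]
0.7 [  0. -92. 189.] [24.34  0.09  4.49]
0.6 [  0. -79. 176.] [25.62  0.1   5.83]
0.5 [  0. -67. 161.] [26.77  0.11  7.3 ]
0.4 [  0. -57. 146.] [27.76  0.11  8.88]
0.3 [  0. -49. 129.] [28.59  0.12 10.54]
0.2 [  0. -42. 112.] [29.25  0.12 12.28]
0.1 [  0. -38.  94.] [29.73  0.13 14.08]
-0.0 [  0. -34.  75.] [30.03  0.13 15.92]
```

Request:
move_arm(
  slide=[
    [2,0,0],
    [3.5,0,-0.2],
    [5,0,-0.3],
    [6,0,-0.4],
    [7,0,-0.4],
    [8,0,-0.4],
    [8.9,0,-0.4],
    [9.8,0,-0.5],
    [10.8,0,-0.6],
    [11.7,0,-0.6],
    [12.6,0,-0.6],
    [13.5,0,-0.5],
    [14.5,0.1,-0.4],
    [15.4,0.1,-0.2],
    [16.3,0.1,0],
    [17.2,0.1,0.3],
    [18.1,0.1,0.6],
    [18.9,0.1,0.9],
    [19.8,0.1,1.3],
    [19.8,0.1,1.3],
  ],
  roll=[0,0,0,0,0,0,0,0,0,0,0,0,0,0,0,0,0,0,0,0],
)

```text
time: 17.45
position: [0.5973, -0.1215, 0.221]
tool_rot: [-2.271, -2.169, -0.002]
ft_force: [0.5, 0.3, -0.4]
grip_width: 0.006
grip_force: 0.0
```

```bash
python3 - <<'E'
from h import *
s=monitor.get_state(); print(tofix(s['position']),s['ft_force'],s['joint_positions'].round(2))
for th in np.arange(1,-.11,-.1):
    l=[0,-210+185*np.cos(th)-21*np.sin(th)-9.5,54.2+185*np.sin(th)+21*np.cos(th)]
    print(round(th,2),np.round(l),go(l))
E
```

```text
[ 0.00085444 -0.13491419  0.22099855] [ 0.48535368  0.3080581  -0.37534472] [ 0.87  0.36 -0.9   1.54  0.28  1.38 -0.09]
1.0 [   0. -137.  221.] [-0.23 -0.09 -0.02]
0.9 [   0. -121.  212.] [ 1.4  -0.08  0.89]
0.8 [   0. -106.  202.] [ 2.92 -0.07  1.95]
0.7 [  0. -92. 189.] [ 4.33 -0.06  3.16]
0.6 [  0. -79. 176.] [ 5.62 -0.06  4.51]
0.5 [  0. -67. 161.] [ 6.76 -0.05  5.98]
0.4 [  0. -57. 146.] [ 7.75 -0.05  7.55]
0.3 [  0. -49. 129.] [ 8.58 -0.04  9.22]
0.2 [  0. -42. 112.] [ 9.24 -0.04 10.96]
0.1 [  0. -38.  94.] [ 9.72 -0.04 12.76]
0.0 [  0. -34.  75.] [10.02 -0.04 14.6 ]
-0.1 [  0. -33.  57.] [10.13 -0.04 16.45]
```

Request:
move_arm(
  slide=[
    [0.6,-0.1,0.4],
    [1.4,-0.1,0.9],
    [2.2,-0.1,1.4],
    [2.9,-0.1,2],
    [3.6,-0.1,2.6],
    [4.3,-0.1,3.2],
    [5,-0.1,3.8],
    [5.6,-0.1,4.5],
    [6.2,-0.1,5.2],
    [6.8,-0.1,6],
    [7.3,-0.1,6.8],
    [7.8,-0.1,7.6],
    [8.2,-0.1,8.4],
    [8.6,-0.1,9.2],
    [8.9,-0.1,10.1],
    [9.2,-0.1,11],
    [9.5,-0.1,11.9],
    [9.7,-0.1,12.8],
    [9.7,-0.1,12.8],
    [9.7,-0.1,12.8],
  ],
  roll=[0,0,0,0,0,0,0,0,0,0,0,0,0,0,0,0,0,0,0,0],
)

```text
time: 19.45
position: [0.6007, -0.0272, 0.0932]
tool_rot: [-2.275, -2.166, 0.001]
ft_force: [-0.1, 0.3, 0.2]
grip_width: 0.009
grip_force: 0.0
```

Request:
move_arm(
  slide=[
    [0.1,0,0.4],
    [0.1,0,0.8],
    [0.2,0,1.1],
    [0.2,0,1.3],
    [0.2,0,1.5],
    [0.2,0,1.7],
    [0.2,0,1.8],
    [0.2,0,1.8],
  ],
  roll=[0,0,0,0,0,0,0,0],
)

```text
time: 20.25
position: [0.601, -0.0249, 0.0757]
tool_rot: [-2.275, -2.166, 0.0]
ft_force: [-0.2, 0.3, 2.1]
grip_width: 0.003
grip_force: 1.1
```

Request:
move_arm(
  slide=[
    [0,0,0.1],
    [0,0,0.2],
    [0,0,0.3],
    [0,0,0.3],
    [0,0,0.3],
  ],
  roll=[0,0,0,0,0],
)

```text
time: 20.75
position: [0.601, -0.0249, 0.0755]
tool_rot: [2.274, 2.166, -0.002]
ft_force: [-8.0, 0.3, 19.9]
grip_width: 0.01
grip_force: 9.7
```

Request:
move_arm(
  slide=[
    [0,0,-2],
    [0,0,-5],
    [0,0,-8],
    [0,0,-11],
    [0,0,-11],
  ],
  roll=[0,0,0,0,0],
)

```text
time: 21.25
position: [0.6036, -0.0249, 0.1868]
tool_rot: [2.271, 2.162, 0.007]
ft_force: [-0.4, -0.2, 0.3]
grip_width: 0.001
grip_force: 0.0
```

```bash
python3 - <<'E'
from h import *
s=monitor.get_state(); print(tofix(s['position']),s['ft_force'],s['joint_positions'].round(2))
R=Ro.from_rotvec(s['tool_rot']).as_matrix();print(np.arctan2(R[1,0],R[0,0])-np.pi/2-FIX[2])
for l in([-155,0,180],[-155,0,90]): print(l,go(l))
i=cams.get_image('top'); c=cams.get_calibration('top')
cv2.imwrite('pics/t7.png',i[:,:,::-1])
c=dict(cams.get_calibration('top'))
p=(np.array([110,505])+.5)/5-.5+[295,185]
d=c['R'].T@np.linalg.inv(c['mtx'])@[*p,1]; C=-c['R'].T@c['t']; print('head rear/bottom',tofix(C+d*(.06-C[2])/d[2]))
E
```

```text
[ 0.00224819 -0.03809556  0.18683892] [-0.36802416 -0.1576687   0.25975194] [ 0.74  0.37 -0.92  1.6   0.3   1.31 -0.28]
0.00174989748809435
[-155, 0, 180] [  3.84 -15.72   0.57]
[-155, 0, 90] [  3.84 -15.79   9.57]
head rear/bottom [-0.139374   -0.00056309  0.06      ]
```

Request:
move_arm(
  slide=[
    [0.5,-2,0],
    [1,-4,0],
    [1.5,-6,0],
    [2,-8,0],
    [2.5,-10,0],
    [3,-12,0],
    [3.4,-14,0],
    [3.8,-16.1,0],
    [3.8,-16.1,0],
    [3.8,-16.1,0],
    [3.8,-16.1,0],
    [3.8,-16.1,2],
    [3.8,-16.1,5],
    [3.8,-16.1,8],
    [3.8,-16.1,8],
    [3.8,-16.1,8],
  ],
  roll=[0.1,0.25,0.4,0.55,0.7,0.85,1,1.15,1.3,1.45,1.57,1.57,1.57,1.57,1.57,1.57],
)

```text
time: 22.9
position: [0.4413, 0.0208, 0.1021]
tool_rot: [-3.14, 0.076, 0.003]
ft_force: [0.3, 0.9, 0.6]
grip_width: 0.008
grip_force: 0.0
```

```bash
python3 - <<'E'
from h import *
s=monitor.get_state(); print(tofix(s['position']),s['ft_force'],s['joint_positions'].round(2))
R=Ro.from_rotvec(s['tool_rot']).as_matrix();print(np.arctan2(R[1,0],R[0,0])-FIX[2])
for l in([-158,0,44],[-130,0,44],[-66.5,0,44]): print(l,go(l))
E
```

```text
[-0.16218164 -0.00077282  0.10207773] [0.29912796 0.864567   0.59260378] [ 0.84  0.02 -0.94  2.06  0.01  1.07 -1.72]
0.0028839026175005097
[-158, 0, 44] [ 0.43 -0.07  5.81]
[-130, 0, 44] [ 3.23 -0.06  5.8 ]
[-66.5, 0, 44] [ 9.58 -0.04  5.79]
```

Request:
move_arm(
  slide=[
    [0,-0.1,1.5],
    [0,-0.1,3.5],
    [0,-0.1,5],
    [0,-0.1,5.7],
    [0,-0.1,5.7],
    [0.5,-0.1,5.7],
    [1,-0.1,5.7],
    [1.5,-0.1,5.7],
    [2,-0.1,5.7],
    [2.5,-0.1,5.7],
    [3,-0.1,5.7],
    [3.5,-0.1,5.7],
    [4,-0.1,5.7],
    [4.5,-0.1,5.7],
    [5,-0.1,5.7],
    [5,-0.1,5.7],
  ],
  roll=[0,0,0,0,0,0,0,0,0,0,0,0,0,0,0,0],
)

```text
time: 24.5
position: [0.4935, 0.0195, 0.0457]
tool_rot: [-3.14, 0.076, -0.003]
ft_force: [-0.4, -0.3, 0.1]
grip_width: 0.007
grip_force: 0.0
```

Request:
move_arm(
  slide=[
    [0.4,0,0],
    [0.8,0,0],
    [1.2,0,0],
    [1.6,0,0],
    [2,0,0],
    [2.4,0,0],
    [2.7,0,0],
    [3,0,0],
    [3.3,0,0],
    [3.6,0,0],
    [3.9,0,0],
    [4.1,0,0],
    [4.1,0,0],
  ],
  roll=[0,0,0,0,0,0,0,0,0,0,0,0,0],
)

```text
time: 25.8
position: [0.5337, 0.0174, 0.0456]
tool_rot: [-3.14, 0.076, -0.002]
ft_force: [-1.5, -0.6, -0.3]
grip_width: 0.004
grip_force: 0.3
```

```bash
python3 - <<'E'
from h import *
s=monitor.get_state(); print(tofix(s['position']),s['ft_force'],s['torque'])
E
```

```text
[-0.06970929  0.00050923  0.04557821] [-1.53535292 -0.61247524 -0.30576184] [ 0.01685582  0.14669032 -0.00331413]
```

Request:
move_arm(
  slide=[
    [0.1,0,0],
    [0.2,0,0],
    [0.3,0,0],
    [0.4,0,0],
    [0.5,0,0],
    [0.5,0,0],
  ],
  roll=[0,0,0,0,0,0],
)

```text
time: 26.4
position: [0.5349, 0.0172, 0.0453]
tool_rot: [3.139, -0.075, -0.011]
ft_force: [-11.8, 0.3, 9.7]
grip_width: 0.008
grip_force: 5.7
```

Request:
move_arm(
  slide=[
    [0.2,0,0],
    [0.4,0,0],
    [0.4,0,0],
    [0.4,0,0],
  ],
  roll=[0,0,0,0],
)

```text
time: 26.8
position: [0.5348, 0.0173, 0.0449]
tool_rot: [3.138, -0.075, -0.024]
ft_force: [-22.5, -0.3, 17.8]
grip_width: 0.007
grip_force: 10.8
```

Request:
move_arm(
  slide=[
    [-0.5,0,0],
    [-1.5,0,0],
    [-3,0,0],
    [-3,0,-3],
    [-3,0,-7],
    [-4,0,-11],
    [-5,-3,-15],
    [-5,-7,-19],
    [-5,-11,-19],
    [-5,-15,-19],
    [-5,-19,-19],
    [-5,-23,-19],
    [-5,-23,-19],
    [-5,-23,-19],
  ],
  roll=[0,0,0,0,0,0,0,0,0,0,0,0,0,0],
)

```text
time: 28.2
position: [0.5029, 0.2506, 0.2356]
tool_rot: [-3.14, 0.071, -0.001]
ft_force: [0.8, -0.6, -1.1]
grip_width: 0.004
grip_force: 0.0
```

```bash
python3 - <<'E'
from h import *
s=monitor.get_state(); print(s['time'],s['position'],s['ft_force'])
i=cams.get_image('top'); c=cams.get_calibration('top'); cv2.imwrite('pics/t8.png',i[:,:,::-1])
F=np.array([.6007,.0132,-.0525])
import scipy.ndimage as nd
def prof(y,z,xs):
    uv=proj(place(F,[[x/1000,y/1000,z/1000] for x in xs]),c); return [tuple(int(nd.map_coordinates(i[:,:,k].astype(float),[[v],[u]],order=1)[0]) for k in(0,2)) for u,v in uv]
xs=list(range(-90,76,3))
for y,z in((0,60),(9,52),(-12,52)):
    print(y,z,[(x,)+p for x,p in zip(xs,prof(y,z,xs))])
ys=list(range(-260,31,10)); uv=proj(place(F,[[0,y/1000,.075] for y in ys]),c)
print('bar',[(y,*i[int(round(v)),int(round(u))].tolist()) for y,(u,v) in zip(ys,uv)])
E
```

```text
28.2 [0.50292419 0.25060275 0.23557804] [ 0.75767471 -0.60106244 -1.14282572]
0 60 [(-90, 86, 252), (-87, 85, 251), (-84, 84, 251), (-81, 85, 252), (-78, 84, 251), (-75, 82, 251), (-72, 83, 252), (-69, 83, 252), (-66, 83, 252), (-63, 91, 248), (-60, 116, 212), (-57, 171, 182), (-54, 240, 241), (-51, 253, 253), (-48, 254, 254), (-45, 254, 255), (-42, 255, 255), (-39, 255, 255), (-36, 255, 255), (-33, 255, 255), (-30, 255, 255), (-27, 255, 255), (-24, 255, 255), (-21, 255, 255), (-18, 255, 255), (-15, 255, 255), (-12, 254, 254), (-9, 253, 253), (-6, 255, 255), (-3, 254, 254), (0, 255, 255), (3, 255, 255), (6, 255, 255), (9, 255, 255), (12, 255, 255), (15, 254, 254), (18, 254, 254), (21, 255, 255), (24, 255, 255), (27, 255, 255), (30, 255, 255), (33, 254, 254), (36, 253, 253), (39, 253, 253), (42, 252, 252), (45, 252, 252), (48, 249, 250), (51, 232, 241), (54, 157, 176), (57, 77, 82), (60, 63, 63), (63, 63, 61), (66, 62, 63), (69, 62, 61), (72, 63, 62), (75, 63, 62)]
9 52 [(-90, 87, 251), (-87, 85, 251), (-84, 87, 251), (-81, 83, 251), (-78, 84, 251), (-75, 84, 251), (-72, 83, 251), (-6
[... 1646 characters left out ...]
), (72, 62, 61), (75, 66, 65)]
bar [(-260, 65, 68, 80), (-250, 80, 173, 249), (-240, 82, 173, 250), (-230, 83, 176, 250), (-220, 228, 242, 254), (-210, 255, 255, 255), (-200, 255, 255, 255), (-190, 255, 255, 255), (-180, 255, 255, 255), (-170, 255, 255, 255), (-160, 255, 255, 255), (-150, 255, 255, 255), (-140, 255, 255, 255), (-130, 255, 255, 255), (-120, 255, 255, 255), (-110, 255, 255, 255), (-100, 255, 255, 255), (-90, 255, 255, 255), (-80, 255, 255, 255), (-70, 255, 255, 255), (-60, 255, 255, 255), (-50, 255, 255, 255), (-40, 255, 255, 255), (-30, 255, 255, 255), (-20, 255, 255, 255), (-10, 255, 255, 255), (0, 255, 255, 255), (10, 255, 255, 255), (20, 255, 255, 255), (30, 81, 174, 249)]
```

The head's rear face measures about x -57 mm and the nose about +53 mm, so the pin is seated. The bar's end is at y ≈ 21 mm, so it is down. Handing in.

```bash
python3 -c "
from bench import workorder
print(workorder.close_job())"
```

```text
the job is handed in; nothing more can be done
None
```

The job is handed in, with no verdict returned: by my own measurements the plate is flat in the pocket (about 2.5 mm off centre), the bar is down on its stop and the pin's head is home; I kept clear of the wrench, coupling and tray but did not re-measure their positions.

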